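# Put returned cabinet spares back into their stock trays

### The job

Five spares have come back from a cabinet job: two long terminal strips, two short ones and a relay module. Put each into an empty pocket of the wooden stock tray that already holds its kind and is cut to its size, one part to a pocket, right side up and fully down on the pocket's floor; the relay stands upright in its socket.

Things in the scene. Friction and masses are not known exactly. Their poses are not given: they have to be found in the camera images.
- long_1: long off-white screw terminal strip, ten ways: 102 mm long, 22 wide, 16 high (the grippable body is the lower 11 mm, turrets above), 40 g, flat and loose on the 2 mm bench mat. Origin: centre of its underside; y along its length, x across, z up. Grip across the width at mid-length. The two long strips are interchangeable.
- long_2: long off-white screw terminal strip, ten ways: 102 mm long, 22 wide, 16 high (the grippable body is the lower 11 mm, turrets above), 40 g, flat and loose on the 2 mm bench mat. Origin: centre of its underside; y along its length, x across, z up. Grip across the width at mid-length. The two long strips are interchangeable.
- short_1: short off-white screw terminal strip, six ways: 60 mm long, 22 wide, 16 high (the grippable body is the lower 11 mm, turrets above), 40 g, flat and loose on the 2 mm bench mat. Origin: centre of its underside; y along its length, x across, z up. Grip across the width at mid-length. The two short strips are interchangeable.
- short_2: short off-white screw terminal strip, six ways: 60 mm long, 22 wide, 16 high (the grippable body is the lower 11 mm, turrets above), 40 g, flat and loose on the 2 mm bench mat. Origin: centre of its underside; y along its length, x across, z up. Grip across the width at mid-length. The two short strips are interchangeable.
- relay: light grey DIN-rail relay module standing loose on the 2 mm bench mat: 62 x 36 mm (x, y), 86 high, 110 g; from z = 53 up only 38 wide in x, but 36 in y all the way up. Origin: centre of its underside, z up. Grip across the 36 mm sides (along its y), 50 to 75 mm up. It is taller than the other parts: a low gripper working beside it may strike it.
- tray_long: fixed beech tray for long strips, 134 x 164 mm (x, y), 16 high. Stands on the 2 mm mat. Origin: centre of underside; +x points away from the robot (+-17 deg). Pockets 118 x 40 mm, floor at z = 6, centred at x = 0, y = 54, 0, -54; that at y = 54 holds a fixed long strip, 0 and -54 are empty. Strips lie along x, either way round. A finger channel (|x| < 28), floor z = 6, cuts ridges and side walls.
- tray_short: fixed beech tray for short strips, 92 x 164 mm (x, y), 16 high. Stands on the 2 mm mat. Origin: centre of underside; +x points away from the robot (+-17 deg). Pockets 76 x 40 mm, floor at z = 6, centred at x = 0, y = 54, 0, -54; that at y = -54 holds a fixed short strip, 0 and 54 are empty. Strips lie along x, either way round. A finger channel (|x| < 28), floor z = 6, cuts ridges and side walls.
- tray_relay: fixed beech tray for relays, 94 x 134 mm (x, y), 26 high. Stands on the 2 mm mat. Origin: centre of underside; +x points away from the robot (+-17 deg). Two sockets 78 x 52 mm, floor at z = 6, centred at x = 0, y = 33 and -33; that at y = 33 holds a fixed relay, its top at z = 92, -33 is empty. A relay goes in with its 62 mm side along x, either way round.
Things that resemble listed ones, but are neither listed nor needed, are in the scene too. What is shaped like the short_2 but pink is not meant.

How it is judged:
At the end, for the whole second after the job is handed in: Each long strip, short strip and the relay is in a free pocket of its own kind's tray, one to a pocket, within 13 mm of the pocket's centre along the tray's x and y, its underside within 3 mm of the pocket floor, tilted less than 0.12 rad, at rest (((x of long_1 in the frame of tray_long between -0.013 and 0.013 m and y of long_1 in the frame of tray_long between -0.013 and 0.013 m and z of long_1 in the frame of tray_long between 0.003 and 0.009 m and x of long_2 in the frame of tray_long between -0.013 and 0.013 m and y of long_2 in the frame of tray_long between -0.067 and -0.041 m and z of long_2 in the frame of tray_long between 0.003 and 0.009 m) or (x of long_1 in the frame of tray_long between -0.013 and 0.013 m and y of long_1 in the frame of tray_long between -0.067 and -0.041 m and z of long_1 in the frame of tray_long between 0.003 and 0.009 m and x of long_2 in the frame of tray_long between -0.013 and 0.013 m and y of long_2 in the frame of tray_long between -0.013 and 0.013 m and z of long_2 in the frame of tray_long between 0.003 and 0.009 m)) and ((x of short_1 in the frame of tray_short between -0.013 and 0.013 m and y of short_1 in the frame of tray_short between -0.013 and 0.013 m and z of short_1 in the frame of tray_short between 0.003 and 0.009 m and x of short_2 in the frame of tray_short between -0.013 and 0.013 m and y of short_2 in the frame of tray_short between 0.041 and 0.067 m and z of short_2 in the frame of tray_short between 0.003 and 0.009 m) or (x of short_1 in the frame of tray_short between -0.013 and 0.013 m and y of short_1 in the frame of tray_short between 0.041 and 0.067 m and z of short_1 in the frame of tray_short between 0.003 and 0.009 m and x of short_2 in the frame of tray_short between -0.013 and 0.013 m and y of short_2 in the frame of tray_short between -0.013 and 0.013 m and z of short_2 in the frame of tray_short between 0.003 and 0.009 m)) and x of relay in the frame of tray_relay between -0.013 and 0.013 m and y of relay in the frame of tray_relay between -0.046 and -0.02 m and z of relay in the frame of tray_relay between 0.003 and 0.009 m and angle between each of long_1, short_1, relay, long_2, short_2's own z axis and vertical below 0.12 rad and linear speed of each of long_1, short_1, relay, long_2, short_2 below 0.02 m/s); the robot touches nothing.
It also fails if it takes over 141 s, if anything falls off the work surface, if the arm or the gripper's body presses on something with over 40 N, if the wrist force passes 120 N, or if a joint passes its speed limit or range.

### The arm

A 6-joint arm with a two-finger parallel gripper is mounted at the origin on a cart in front of the work surface, level with it; the furniture and walls round the work are solid. World frame = base frame: x ahead of the robot, y to its left, z up, the work surface at z = 0. Lengths are in m, angles in rad, forces in N, time in s.
With the tool pointing down it reaches from about 0.425 to 0.95 m from the base axis. Payload 3.5 kg.
Tool frame: the origin (TCP) lies on the centre line of the jaws, within the pads' length; the fingertips stand 14 mm ahead of it and the grasp point (between the pads) lies 5 mm behind it (ctrl.finger_overhang is the distance from the TCP to the fingertips, in m); z points along the fingers, y is the line along which they close (so a half turn about z gives the same grasp; the last joint's range is limited). The gripper opens to 85 mm and grips with 20 to 120 N. Pads are 22 mm wide; open, the fingers measure 114 mm over their backs; the gripper's body (76 mm by 85 mm) begins 54 mm behind the grasp point. The pads swing forward as they close: fully open they stand 13 mm farther back than shut.
Start: joints at [-1.387, 0.286, 1.577, -0, 1.279, -0.15], TCP at [0.221, -0.638, 0.218] pointing down, gripper open.
Joint ranges: [-2.77, 2.77], [-0.9, 2.22], [0.21, 2.48], [-1.53, 4.67], [0.24, 2.81], [-2.84, 2.84]. Speed limits (rad/s): [2.79, 2.79, 3.14, 3.14, 3.14, 3.14].

### API

Orientations are given as a unit quaternion [x, y, z, w].
In Python, from plant import ctrl gives the robot as it stands.
- The arm moves only by the tool send_rows, never from a script. Its argument "moves" is text: rows parted by semicolons, each of 7 numbers parted by spaces: the turn, a rotation vector about the tool's x, y, z in units of 360 degrees (1.0 is 360 degrees), then the shift along the tool's x, y, z in units of 20 cm (1.0 is 20 cm), then the gripper's target within -1 to 1 (fully open at 1, half-way at 0, shut at -1). A call has 1 to 12 rows; each row is the pose to reach, as a shift and turn from the pose commanded when the call began, along the tool's axes at that moment, turning the shorter way round; what a row does not reach only later rows make up. A row lasts 1/8 s, in which the tool goes at most 62.5 mm and 10.7 degrees, less where a joint would pass 70% of its speed; a pose out of reach is approached as far as the arm can. A call with a number of a shift or a turn outside -1 to 1 is refused whole. A call with a gripper value outside its range is refused whole. The fingers move at their own pace and stop on an object; "newtons" is the grip in N (left out, the last holds). Time passes only in rows, so rows that repeat a pose let the fingers close. It gives the time, the measured TCP pose, the force, the opening and the grip force at its end, in the units of the state.
- ctrl.get_state(): the state, without advancing time (a new reading comes with each control period).
- ctrl.read_camera(name): name is "scene" or "side" or "wrist"; returns a dict with "image" (384x512x3 uint8, red, green, blue), "fovy" (degrees; the focal length in pixels is half the picture's height over the tangent of half this angle, whatever the lens; pixels are square), "cx", "cy" (the principal point, pixels), "extrinsics" (4x4, takes a point from camera to world coordinates). Camera axes: x right, y up, looking along -z (the intrinsics and any distortion apply to the point x, -y, -z); pixel columns grow to the right and rows downward; lengths in m; the calibration is good to about 2 mm. A picture is of the moment at which its call begins. There is no depth.
- ctrl.sign_off(): hands the job in; it is judged then, once.
The state is a dict: "time": time; "qpos": joint angles; "dq": joint speeds; "joint_efforts": joint torques, N m; "eef_pos": TCP position; "tcp_rot": TCP orientation; "contact_force": force on the tool from outside, world axes, zero at the start; "wrist_torque": the same for the moment, N m; "opening": opening from 0.0 (shut) to 1.0 (fully open); "finger_force": force on a finger pad.
Only numpy, scipy, OpenCV 4.12 (cv2) and the standard library are available. Lean on these libraries where they do the work, as an engineer would, in place of code of your own. Each camera call takes 0.05 s, during which the arm holds its last target. There are 200 camera calls.

## Working session

There is one attempt and no reset: what is moved stays moved. The work goes in short steps, Python scripts to look and compute and a tool call to move; the robot and the scene stay as the last step left them, time stands still between calls to the robot, and variables do not carry over. Pictures are saved under pics/ and viewed, at most 14 in all, crops included, and the job is handed in when it is done.

Besides the shell and the picture viewer there is one more tool, called after ">>>" in YAML: its name, and indented under it one key for each argument. send_rows: Moves the arm, as the interface text tells. Its arguments: {"type":"object","properties":{"moves":{"type":"string"},"newtons":{"type":"number"}},"required":["moves"]}

```bash
ls; mkdir -p pics
python3 - <<'E'
from plant import ctrl
import cv2
for n in ("scene","side","wrist"):
    r=ctrl.read_camera(n); cv2.imwrite(f"pics/{n}0.png",cv2.resize(r["image"][:,:,::-1],(800,600),interpolation=cv2.INTER_CUBIC))
    print(n,{k:v for k,v in r.items() if k!="image"})
print(ctrl.get_state(), ctrl.finger_overhang)
E
```

```text
pics
scene {'fovy': 53.11448851444259, 'cx': 253.13729081994248, 'cy': 190.74159214907664, 'extrinsics': array([[ 0.81318057,  0.3503403 , -0.46475697, -0.11735366],
       [-0.5820028 ,  0.48512493, -0.65263047, -0.60218835],
       [-0.00317756,  0.80119628,  0.59839321,  0.80528276],
       [ 0.        ,  0.        ,  0.        ,  1.        ]])}
side {'fovy': 54.54988376265247, 'cx': 255.56593420866312, 'cy': 193.48727950128156, 'extrinsics': array([[-0.80087734,  0.35482184, -0.48238672, -0.14254987],
       [-0.59880728, -0.46775468,  0.65010415,  1.02430645],
       [ 0.0050325 ,  0.80951036,  0.58708402,  0.77071081],
       [ 0.        ,  0.        ,  0.        ,  1.        ]])}
wrist {'fovy': 64.61776176699789, 'cx': 253.5920317692555, 'cy': 193.3535642320315, 'extrinsics': array([[ 0.32778082,  0.90134035,  0.28309945,  0.29230269],
       [-0.94474822,  0.3137465 ,  0.09494179, -0.61180335],
       [-0.00324659, -0.2985778 ,  0.95437978,  0.37323813],
       [ 0.        ,  0.        ,  0.        ,  1.        ]])}
{'time': 0.15, 'qpos': array([-1.38701709e+00,  2.86999551e-01,  1.57786246e+00, -5.53080610e-06,
        1.27855934e+00, -1.49993459e-01]), 'dq': array([ 0.00124544, -0.00118248, -0.00462793,  0.00051477, -0.00113632,
       -0.0002067 ]), 'joint_efforts': array([ 1.44138819e-03, -4.06602967e+01, -2.93140036e+01, -1.17818277e-04,
        3.97598153e-03,  2.97730438e-06]), 'eef_pos': array([ 0.22106883, -0.63720756,  0.21722824]), 'tcp_rot': array([ 9.86106218e-01,  1.66113486e-01, -1.80923427e-05, -9.14175717e-04]), 'contact_force': array([-0.59224388, -0.3495215 , -0.36172727]), 'wrist_torque': array([-0.01461909,  0.05901411, -0.00508254]), 'finger_force': 0.0, 'opening': 0.9983230367831125} 0.014
```

View pics/scene0.png

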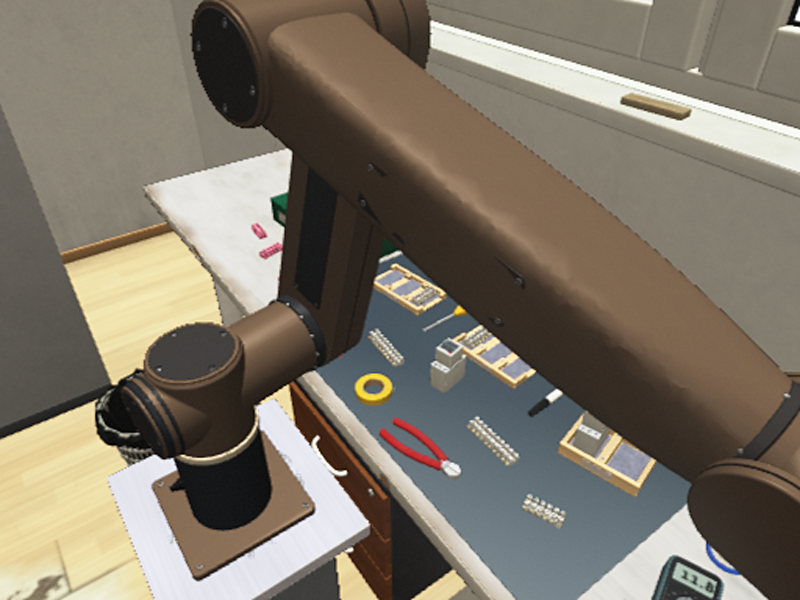

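View pics/side0.png

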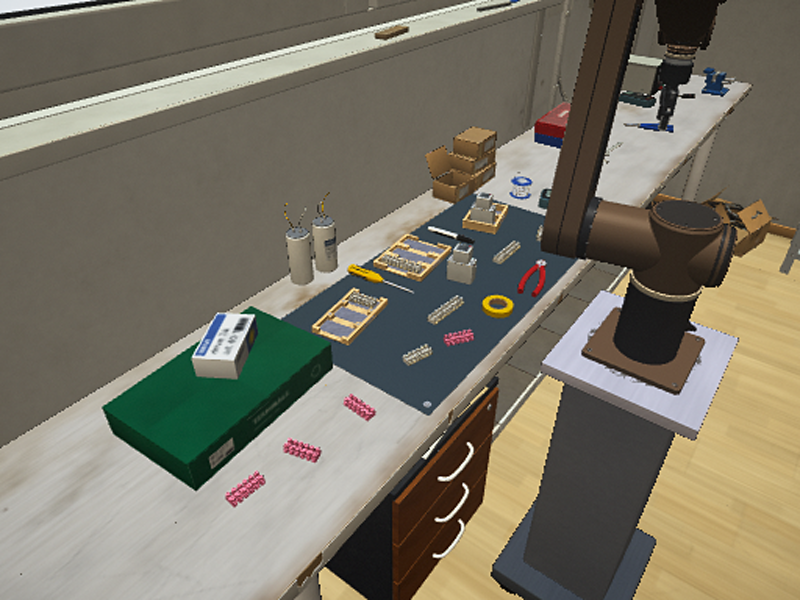

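The side view (800x600) shows the three trays: short (350,315), long (412,256) and relay (485,213). The loose parts are long strips at (445,310) and (507,251), a short strip at (417,354), and the relay at (461,262). The other short strip is at scene (544,510). The pink strips at (459,337) and off the mat are decoys. I'll get rough positions and then take close wrist views.

```bash
cat > h.py <<'E'
import numpy as np, cv2, json
from plant import ctrl
from scipy.spatial.transform import Rotation as R
def cam(n):
    r=ctrl.read_camera(n); f=192/np.tan(np.radians(r["fovy"]/2))
    return r["image"],dict(f=f,cx=r["cx"],cy=r["cy"],E=r["extrinsics"])
def p2w(c,u,v,z):
    d=c["E"][:3,:3]@np.array([(u-c["cx"])/c["f"],-(v-c["cy"])/c["f"],-1]); o=c["E"][:3,3]
    return o+d*(z-o[2])/d[2]
def w2p(c,P):
    q=(np.asarray(P)-c["E"][:3,3])@c["E"][:3,:3]
    return np.stack([c["cx"]-c["f"]*q[...,0]/q[...,2],c["cy"]+c["f"]*q[...,1]/q[...,2]],-1)
def units(target,yaw):
    """row (turn, shift) from the present pose to a down-pointing pose; yaw = direction of tool y (jaw line), modulo pi"""
    s=ctrl.get_state(); R0=R.from_quat(s["tcp_rot"])
    best=None
    for k in (0,np.pi):
        y=np.array([np.cos(yaw+k),np.sin(yaw+k),0]); z=np.array([0,0,-1.]); x=np.cross(y,z)
        t=(R0.inv()*R.from_matrix(np.stack([x,y,z],1))).as_rotvec()/(2*np.pi)
        if best is None or np.linalg.norm(t)<np.linalg.norm(best): best=t
    sh=R0.inv().apply(np.array(target)-s["eef_pos"])/.2
    return np.round(best,4),np.round(sh,4)
E
python3 - <<'E'
from h import *
_,s=cam("side"); _,c=cam("scene")
k=.64
for n,u,v,z in [("trayS",350,315,.018),("trayL",412,256,.018),("trayR",487,218,.028),("longA",445,309,.015),("longB",507,251,.015),("shortA",417,354,.015),("relaytop",461,250,.088),("pink",459,337,.015)]:
    print(n,p2w(s,u*k,v*k,z).round(3))
for n,u,v,z in [("shortB",544,510,.015),("longB",492,441,.015)]: print(n,p2w(c,u*k,v*k,z).round(3))
w=ctrl.get_state(); M=R.from_quat(w["tcp_rot"]).as_matrix(); print(M.round(3))
_,c=cam("wrist"); print((M.T@(c["E"][:3,3]-w["eef_pos"])).round(4),(M.T@c["E"][:3,:3]).round(3))
print(units([.55,0,.4],np.pi/2),units([.55,-.1,.4],np.pi/2))
E
```

```text
trayS [0.532 0.291 0.018]
trayL [0.568 0.015 0.018]
trayR [ 0.512 -0.255  0.028]
longA [0.384 0.147 0.015]
longB [ 0.394 -0.153  0.015]
shortA [0.347 0.305 0.015]
relaytop [0.428 0.02  0.088]
pink [0.309 0.21  0.015]
shortB [ 0.368 -0.3    0.015]
longB [ 0.395 -0.158  0.015]
[[ 0.945  0.328 -0.   ]
 [ 0.328 -0.945  0.001]
 [ 0.    -0.001 -1.   ]]
[ 0.0757 -0.0009 -0.1561] [[ 0.     0.954  0.299]
 [ 1.    -0.001  0.001]
 [ 0.001  0.299 -0.954]]
(array([-0.0001,  0.    ,  0.0531]), array([ 2.598 , -2.4735, -0.9086])) (array([-0.0001,  0.    ,  0.0531]), array([ 2.4342, -2.0011, -0.909 ]))
```

>>> send_rows:
  moves: "0 0 0.026 0.2 -0.3 -0.2 1;0 0 0.0531 0.4 -0.6 -0.45 1;0 0 0.0531 0.6 -0.95 -0.45 1;0 0 0.0531 0.6 -0.95 -0.45 1;0 0 0.0531 0.6 -0.95 -0.45 1"

```text
time: 0.92
eef_pos: [0.2734, -0.4166, 0.3103]
tcp_rot: [1.0, 0.002, 0.001, 0.002]
contact_force: [-0.4, -0.7, -0.2]
opening: 1.001
finger_force: 0.0
```

>>> send_rows:
  moves: "0 0 0 0.9 -0.95 0 1;0 0 0 0.9 -0.95 0 1;0 0 0 0.9 -0.95 0 1;0 0 0 0.9 -0.95 0 1;0 0 0 0.9 -0.95 0 1;0 0 0 0.9 -0.95 0 1"

```text
time: 1.68
eef_pos: [0.4525, -0.2291, 0.3078]
tcp_rot: [1.0, 0.001, -0.001, 0.0]
contact_force: [0.9, -0.3, 0.6]
opening: 0.997
finger_force: 0.0
```

Run:
```python
from h import *
im,c=cam("wrist"); cv2.imwrite("pics/w1.png",cv2.resize(im[:,:,::-1],(800,600),interpolation=cv2.INTER_CUBIC)); np.save("c1.npy",c,allow_pickle=True)
```

```text
(no output)
```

View pics/w1.png

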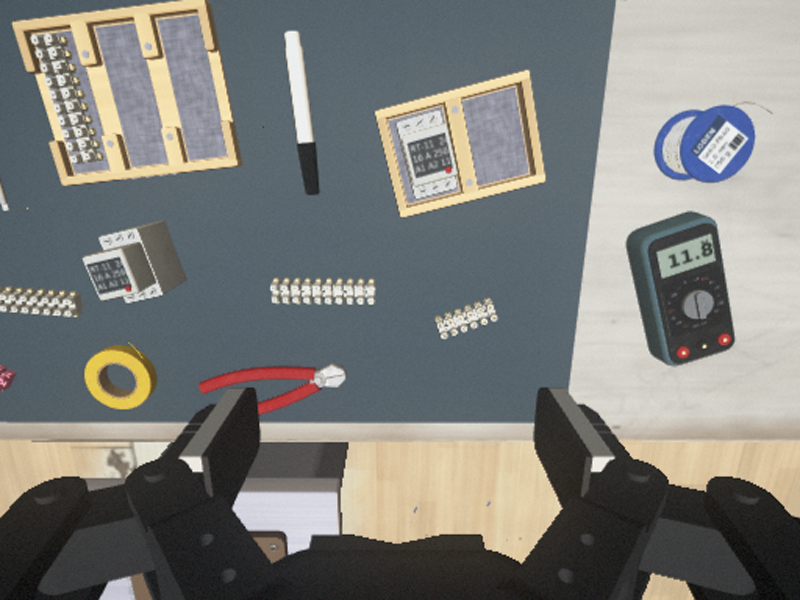

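This wrist view (800x600) shows:
- Relay tray corners at (376,110), (528,72), (546,180) and (402,216), with the right socket free.
- Long tray with its leftmost pocket filled.
- Long_B from (272,291) to (375,291), and short_B from (440,329) to (496,311).
- Relay top near (110,275).

Next I'll look at the left half.

>>> send_rows:
  moves: "0 0 0 0.1 -1 0 1;0 0 0 0.1 -1 0 1;0 0 0 0.1 -1 0 1;0 0 0 0.1 -1 0 1"

```text
time: 2.22
eef_pos: [0.472, -0.0279, 0.3085]
tcp_rot: [1.0, 0.001, 0.0, 0.0]
contact_force: [0.4, -0.7, -0.4]
opening: 0.998
finger_force: 0.0
```

>>> send_rows:
  moves: "0 0 0 0 -1 0 1;0 0 0 0 -1 0 1;0 0 0 0 -1 0 1;0 0 0 0 -1 0 1;0 0 0 0 -1 0 1;0 0 0 0 -1 0 1"

```text
time: 2.98
eef_pos: [0.4728, 0.1691, 0.3082]
tcp_rot: [1.0, -0.001, -0.0, 0.0]
contact_force: [0.2, 0.2, -0.2]
opening: 0.995
finger_force: 0.0
```

Run:
```python
from h import *
im,c=cam("wrist"); cv2.imwrite("pics/w2.png",cv2.resize(im[:,:,::-1],(800,600),interpolation=cv2.INTER_CUBIC)); np.save("c2.npy",c,allow_pickle=True)
```

```text
(no output)
```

View pics/w2.png

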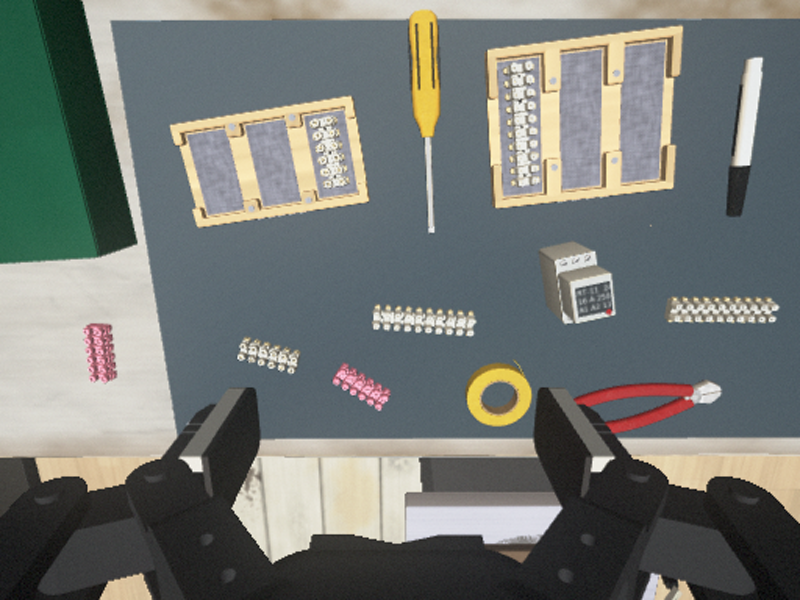

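In this second view, the off-white short_A is centred at (268,355), against the pink decoy at (362,387). Long_A is at (425,320), the relay top at (592,293), long_B at (722,309), and both strip trays are visible. I'll fit all the poses and confirm with an overlay crop.

```bash
cat > fit.py <<'E'
from h import *
from scipy.optimize import least_squares
c={i:np.load(f"c{i}.npy",allow_pickle=True).item() for i in (1,2)}
def box(hx,hy,z): return np.array([[hx,hy,z],[hx,-hy,z],[-hx,-hy,z],[-hx,hy,z]])  # TL TR BR BL seen from above, +x up
def place(p,m): 
    ca,sa=np.cos(p[2]),np.sin(p[2]); return np.c_[p[0]+ca*m[:,0]-sa*m[:,1],p[1]+sa*m[:,0]+ca*m[:,1],m[:,2]]
def fit(i,m,px,p0):
    r=least_squares(lambda p:(w2p(c[i],place(p,m))-np.array(px)*.64).ravel(),p0); return r.x,np.sqrt(np.mean(r.fun**2))
T={}
for n,i,m,px in [
 ("trayS",2,box(.046,.082,.018),[(171,125),(352,97),(369,203),(198,227)]),
 ("trayL",2,box(.067,.082,.018),[(487,51),(682,27),(673,187),(495,207)]),
 ("trayL1",1,box(.067,.082,.018),[(12,20),(208,-1),(240,163),(63,185)]),
 ("trayR",1,box(.047,.067,.028),[(376,110),(528,72),(546,180),(402,216)])]:
    p,e=fit(i,m,px,[.55,0,0]); print(n,p.round(4),e.round(2)); T[n]=p
for n,i,a,b in [("longA",2,(375,317),(475,324)),("longB",1,(272,291),(375,291)),("longB2",2,(668,308),(777,310)),("shortA",2,(239,350),(298,361)),("shortB",1,(438,326),(496,312))]:
    A=p2w(c[i],a[0]*.64,a[1]*.64,.013);B=p2w(c[i],b[0]*.64,b[1]*.64,.013);d=A-B
    print(n,((A+B)/2)[:2].round(4),"yaw of length",np.arctan2(d[1],d[0]).round(3),"len",np.linalg.norm(d).round(4)); T[n]=[*((A+B)/2)[:2],np.arctan2(d[1],d[0])-np.pi/2]
json.dump({k:list(map(float,v)) for k,v in T.items()},open("T.json","w"))
im=cv2.imread("pics/w2.png"); cv2.imwrite("pics/relaycrop.png",np.hstack([cv2.resize(im[235:335,530:630],(400,400),interpolation=cv2.INTER_CUBIC),cv2.resize(im[325:425,235:335],(400,400),interpolation=cv2.INTER_CUBIC)]))
E
python3 fit.py
```

```text
trayS [0.5385 0.2819 0.1376] 0.5
trayL [0.5739 0.0045 0.1105] 0.92
trayL1 [0.5747 0.0019 0.1037] 0.9
trayR [ 0.5332 -0.2858  0.2418] 1.11
longA [0.387 0.141] yaw of length 1.494 len 0.1014
longB [ 0.3976 -0.1563] yaw of length 1.572 len 0.1019
longB2 [ 0.3985 -0.1568] yaw of length 1.549 len 0.1096
shortA [0.3491 0.3021] yaw of length 1.365 len 0.0612
shortB [ 0.3684 -0.2994] yaw of length 1.826 len 0.0597
```

View pics/relaycrop.png

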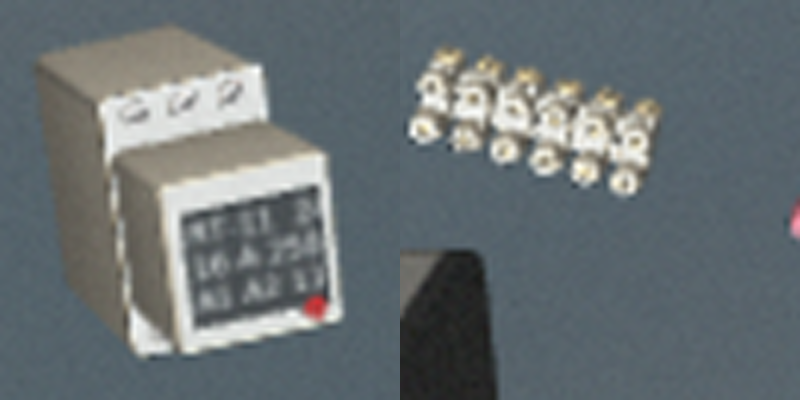

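The left half of the crop gives the relay: its top face corners (crop px) are (165,185), (325,155), (342,320) and (185,352). The right half shows a six-way off-white strip, so that one is short_A and not the pink strip.

```bash
cat >> h.py <<'E'
def go(*tgts):
    """tgts (x,y,z,a): a=world angle of tool x, tool down. prints turn+shift from the present pose"""
    s=ctrl.get_state(); R0=R.from_quat(s["tcp_rot"])
    for x,y,z,a in tgts:
        M=np.array([[np.cos(a),np.sin(a),0],[np.sin(a),-np.cos(a),0],[0,0,-1.]])
        t=(R0.inv()*R.from_matrix(M)).as_rotvec()/(2*np.pi); d=R0.inv().apply(np.array([x,y,z])-s["eef_pos"])/.2
        print(t.round(3)+0.,d.round(3)+0.)
E
cat > r.py <<'E'
from fit import *
o=np.array([530,235]); top=box(.019,.018,.088); 
px=[(165,185),(325,155),(342,320),(185,352)]
p,e=fit(2,top,[o+np.array(q)/4 for q in px],[.43,0,0]); print(p.round(4),e)
m=np.vstack([top,[[.031,.018,.055],[.031,-.018,.055],[-.031,.018,.055]]]); px+= [(100,100),(262,65),(138,355)]
p,e=fit(2,m,[o+np.array(q)/4 for q in px],[.43,0,0]); print(p.round(4),e)
go((p[0],p[1],.2,p[2]),(p[0],p[1],.06,p[2]))
E
python3 r.py | tail -4
```

```text
[0.4327 0.0063 0.213 ] 0.984318574404943
[0.4325 0.0061 0.2247] 0.8133113821519785
[ 0.     0.    -0.036] [-0.199  0.816  0.542]
[ 0.     0.    -0.036] [-0.199  0.815  1.242]
```

>>> send_rows:
  moves: "0 0 -0.018 -0.1 0.4 0 1;0 0 -0.034 -0.2 0.81 0.2 1;0 0 -0.034 -0.2 0.815 0.54 1;0 0 -0.034 -0.2 0.815 0.54 1;0 0 -0.034 -0.2 0.815 0.54 1;0 0 -0.034 -0.2 0.815 0.75 1;0 0 -0.034 -0.2 0.815 0.9 1;0 0 -0.034 -0.2 0.815 0.95 1;0 0 -0.034 -0.2 0.815 0.98 1"

```text
time: 4.15
eef_pos: [0.4336, 0.008, 0.1137]
tcp_rot: [0.994, 0.107, 0.001, 0.0]
contact_force: [-0.1, 0.5, -0.2]
opening: 0.995
finger_force: 0.0
```

Run:
```python
from h import *
go((.4325,.006,.06,.218))
im,c=cam("wrist"); cv2.imwrite("pics/w3.png",im[:,:,::-1])
```

```text
[ 0.     0.    -0.001] [-0.008  0.008  0.268]
```

View pics/w3.png

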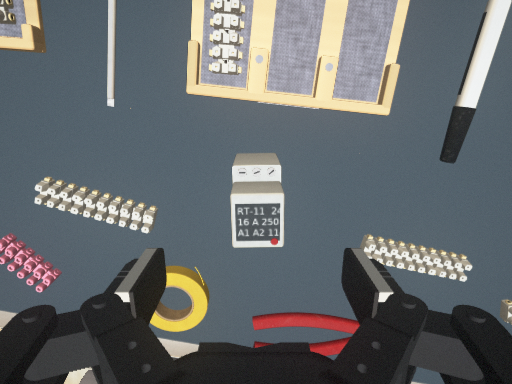

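The relay sits centred and aligned between the jaws at (257,215), so I'll descend and grip.

>>> send_rows:
  moves: "0 0 0 0 0 0.1 1;0 0 0 0 0.01 0.2 1;0 0 0 0 0.01 0.27 1;0 0 0 0 0.01 0.27 1;0 0 0 0 0.01 0.27 -0.5;0 0 0 0 0.01 0.27 -0.5;0 0 0 0 0.01 0.27 -0.5;0 0 0 0 0.01 0.27 -0.5;0 0 0 0 0.01 0.27 -0.5;0 0 0 0 0.01 0.27 -0.5;0 0 0 0 0.01 0.27 -0.5;0 0 0 0 0.01 0.27 -0.5"
  newtons: 45

```text
time: 5.7
eef_pos: [0.4336, 0.0059, 0.0592]
tcp_rot: [0.994, 0.107, 0.001, 0.0]
contact_force: [-0.4, -1.2, 5.8]
opening: 0.394
finger_force: 45.7
```

>>> send_rows:
  moves: "0 0 0 0 0 -0.05 -0.5;0 0 0 0 0 -0.2 -0.5;0 0 0 0 0 -0.4 -0.5;0 0 0 0 0 -0.6 -0.5;0 0 0 0 0 -0.6 -0.5"

```text
time: 6.32
eef_pos: [0.4344, 0.0059, 0.1817]
tcp_rot: [0.994, 0.107, 0.003, 0.001]
contact_force: [0.2, 0.3, -1.4]
opening: 0.399
finger_force: 45.0
```

Run:
```python
from h import *
a=.2418; t=np.array([.5332,-.2858])+[-.033*-np.sin(a),-.033*np.cos(a)]; print(t)
go((*t,.2,a),(*t,.068,a))
```

```text
[ 0.54110187 -0.31783998]
[ 0.    -0.001 -0.004] [ 0.178  1.695 -0.086]
[ 0.    -0.001 -0.004] [0.174 1.693 0.574]
```

>>> send_rows:
  moves: "0 0 0 0.05 0.2 -0.1 -0.5;0 0 0 0.08 0.45 -0.1 -0.5;0 0 0 0.09 0.7 -0.1 -0.5;0 0 0 0.09 0.9 -0.1 -0.5;0 0 0 0.09 1 -0.1 -0.5"

```text
time: 6.95
eef_pos: [0.4917, -0.1865, 0.1962]
tcp_rot: [0.994, 0.106, -0.002, -0.001]
contact_force: [-0.4, 0.9, -1.4]
opening: 0.395
finger_force: 45.1
```

>>> send_rows:
  moves: "0 0 -0.002 0.05 0.2 0 -0.5;0 0 -0.004 0.08 0.45 0 -0.5;0 0 -0.004 0.086 0.6 0 -0.5;0 0 -0.004 0.086 0.69 0 -0.5;0 0 -0.004 0.086 0.69 0 -0.5;0 0 -0.004 0.086 0.69 0 -0.5;0 0 -0.004 0.086 0.69 0 -0.5"

```text
time: 7.82
eef_pos: [0.5387, -0.3154, 0.1984]
tcp_rot: [0.993, 0.12, -0.0, -0.0]
contact_force: [0.6, -0.2, -1.4]
opening: 0.399
finger_force: 45.2
```

Run:
```python
from h import *
go((.5411,-.3178,.2,.2418),(.5411,-.3178,.068,.2418))
im,c=cam("wrist"); cv2.imwrite("pics/w4.png",im[:,:,::-1]); np.save("c4.npy",c,allow_pickle=True)
T=json.load(open("T.json")); p=T["trayR"]
```

```text
[0. 0. 0.] [ 0.009  0.015 -0.008]
[0. 0. 0.] [0.009 0.015 0.652]
```

View pics/w4.png

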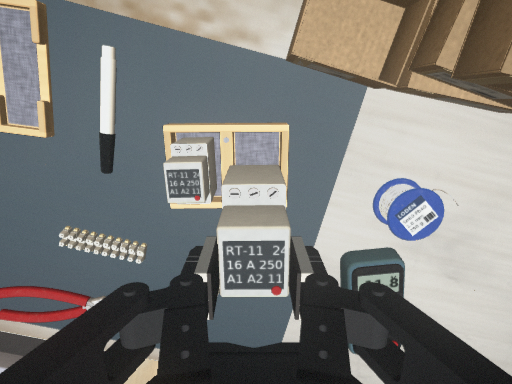

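The tray's top edge runs (164,124) to (289,124) with its bottom left corner near (170,208), so the held relay is parallel to it. I'll refine the tray position from this view.

Run:
```python
from h import *
from scipy.optimize import least_squares
c=np.load("c4.npy",allow_pickle=True).item()
m=np.array([[.047,.067],[.047,-.067],[-.047,.067]])
P=lambda p:np.c_[p[0]+np.cos(p[2])*m[:,0]-np.sin(p[2])*m[:,1],p[1]+np.sin(p[2])*m[:,0]+np.cos(p[2])*m[:,1],[.028]*3]
r=least_squares(lambda p:(w2p(c,P(p))-[(164,124),(289,124),(170,208)]).ravel(),[.53,-.28,.24]); print(r.x.round(4),r.fun.round(1))
p=(r.x+[.5332,-.2858,.2418])/2;a=p[2]; t=[p[0]+.033*np.sin(a),p[1]-.033*np.cos(a)]; print(t,a)
go((*t,.2,a),(*t,.0685,a))
```

```text
[ 0.5341 -0.2858  0.2399] [-1.2  0.   1.1  0.1  0.1 -0. ]
[np.float64(0.5415390390448009), np.float64(-0.31784728773252363)] 0.24086438633052934
[0. 0. 0.] [ 0.011  0.014 -0.008]
[0. 0. 0.] [0.011 0.015 0.65 ]
```

>>> send_rows:
  moves: "0 0 0 0.011 0.015 0.15 -0.5;0 0 0 0.011 0.015 0.35 -0.5;0 0 0 0.011 0.015 0.45 -0.5;0 0 0 0.011 0.015 0.53 -0.5;0 0 0 0.011 0.015 0.59 -0.5;0 0 0 0.011 0.015 0.63 -0.5;0 0 0 0.011 0.015 0.65 -0.5;0 0 0 0.011 0.015 0.657 -0.5;0 0 0 0.011 0.015 0.66 -0.5;0 0 0 0.011 0.015 0.66 -0.5"

```text
time: 9.12
eef_pos: [0.5418, -0.3192, 0.0667]
tcp_rot: [0.993, 0.119, 0.0, 0.0]
contact_force: [0.5, -1.2, -1.4]
opening: 0.399
finger_force: 45.1
```

>>> send_rows:
  moves: "0 0 0 0 0 0 0;0 0 0 0 0 0 0.1;0 0 0 0 0 0 0.1;0 0 0 0 0 0 0.1;0 0 0 0 0 -0.1 0.1;0 0 0 0 0 -0.3 0.1;0 0 0 0 0 -0.55 0.1;0 0 0 0 0 -0.7 0.1;0 0 0 0 0 -0.7 0.1"

```text
time: 10.25
eef_pos: [0.5435, -0.3205, 0.212]
tcp_rot: [0.993, 0.119, 0.003, 0.003]
contact_force: [-0.2, 0.5, -0.4]
opening: 0.547
finger_force: 0.0
```

Run:
```python
from h import *
im,c=cam("wrist"); cv2.imwrite("pics/w5.png",im[:,:,::-1]); np.save("c5.npy",c,allow_pickle=True)
# shortB pick
go((.3684,-.2994,.15,1.826),(.3976,-.1563,.15,1.56))
```

```text
[ 0.001  0.    -0.253] [-0.822 -0.305  0.291]
[ 0.001  0.    -0.21 ] [-0.511 -0.966  0.29 ]
```

View pics/w5.png

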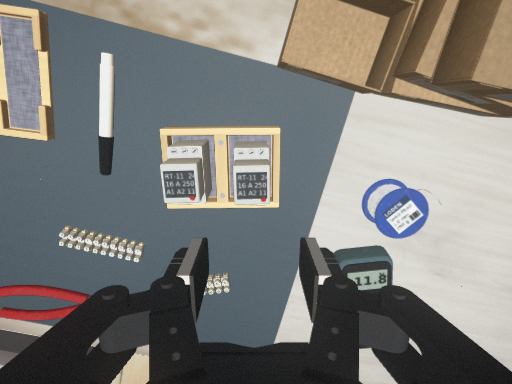

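Both relays sit at the same level in the tray, with the placed one at (252,172). Next is short_B.

>>> send_rows:
  moves: "0 0 -0.03 -0.2 -0.08 0 0.1;0 0 -0.06 -0.4 -0.16 0 0.4;0 0 -0.09 -0.6 -0.24 0 0.4;0 0 -0.12 -0.822 -0.305 0.1 0.4;0 0 -0.15 -0.822 -0.305 0.2 0.4;0 0 -0.18 -0.822 -0.305 0.29 0.4;0 0 -0.21 -0.822 -0.305 0.29 0.4;0 0 -0.24 -0.822 -0.305 0.29 0.4;0 0 -0.253 -0.822 -0.305 0.29 0.4;0 0 -0.253 -0.822 -0.305 0.29 0.4;0 0 -0.253 -0.822 -0.305 0.29 0.4"

```text
time: 11.68
eef_pos: [0.367, -0.2982, 0.1474]
tcp_rot: [0.611, 0.792, 0.0, -0.001]
contact_force: [0.3, 0.8, 0.4]
opening: 0.702
finger_force: 0.0
```

Run:
```python
from h import *
go((.3684,-.2994,.02,1.826))
im,c=cam("wrist"); cv2.imwrite("pics/w6.png",im[:,:,::-1]); np.save("c6.npy",c,allow_pickle=True)
```

```text
[0. 0. 0.] [-0.009  0.006  0.637]
```

View pics/w6.png

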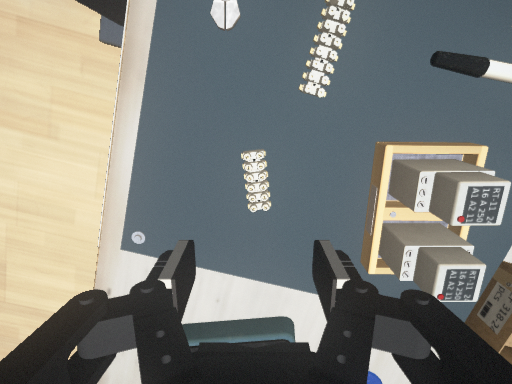

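Short_B runs from (254,152) to (260,210), turned slightly relative to the jaws. I'll compute the correction.

```bash
cat >> h.py <<'E'
def strip(c,a,b,z=.014):
    A=p2w(c,*a,z);B=p2w(c,*b,z);d=A-B;print("len",np.linalg.norm(d).round(4)); return (A+B)[0]/2,(A+B)[1]/2,np.arctan2(d[1],d[0])
E
python3 - <<'E'
from h import *
c=np.load("c6.npy",allow_pickle=True).item()
x,y,a=strip(c,(254,151),(260,211)); print(x,y,a); go((x,y,.02,a))
E
```

```text
len 0.0615
0.3697061635673957 -0.2984926530966632 1.9271201794917578
[ 0.     0.    -0.016] [-0.005  0.012  0.638]
```

>>> send_rows:
  moves: "0 0 -0.014 -0.005 0.01 0.15 0.4;0 0 -0.014 -0.005 0.01 0.35 0.4;0 0 -0.014 -0.005 0.01 0.5 0.4;0 0 -0.014 -0.005 0.01 0.6 0.4;0 0 -0.014 -0.005 0.01 0.64 0.4;0 0 -0.014 -0.005 0.01 0.64 0.4;0 0 -0.014 -0.005 0.01 0.64 -0.8;0 0 -0.014 -0.005 0.01 0.64 -0.8;0 0 -0.014 -0.005 0.01 0.64 -0.8;0 0 -0.014 -0.005 0.01 0.64 -0.8;0 0 -0.014 -0.005 0.01 0.64 -0.8;0 0 -0.014 -0.005 0.01 0.64 -0.8"
  newtons: 40

```text
time: 13.22
eef_pos: [0.3696, -0.2991, 0.0203]
tcp_rot: [0.575, 0.818, -0.0, -0.0]
contact_force: [0.3, -0.7, -0.1]
opening: 0.101
finger_force: 0.0
```

>>> send_rows:
  moves: "0 0 0 0 0 -0.1 -0.8;0 0 0 0 0 -0.3 -0.8;0 0 0 0 0 -0.55 -0.8;0 0 0 0 0 -0.8 -0.8;0 0 0 0 0 -0.8 -0.8"

```text
time: 13.85
eef_pos: [0.3717, -0.3016, 0.1856]
tcp_rot: [0.575, 0.818, -0.001, 0.005]
contact_force: [-0.4, 0.5, 0.2]
opening: 0.102
finger_force: 0.0
```

```bash
cat > pk.py <<'E'
from h import *
TR={"S":(.5385,.2819,.1376),"L":(.5743,.0032,.107)}
def pocket(k,yy):
    x,y,a=TR[k]; return x-yy*np.sin(a),y+yy*np.cos(a),a
E
python3 - <<'E'
from pk import *
t=pocket("S",.054);print(t); go((t[0],t[1],.18,t[2]))
E
```

```text
(np.float64(0.5310930253808565), np.float64(0.3353895945674611), 0.1376)
[0.002 0.001 0.283] [2.726 1.83  0.007]
```

The gripper closed to 0.10 with no force, so it missed. I'll look.

Run:
```python
from h import *
im,c=cam("wrist"); cv2.imwrite("pics/w7.png",im[:,:,::-1]); np.save("c7.npy",c,allow_pickle=True)
```

```text
(no output)
```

View pics/w7.png

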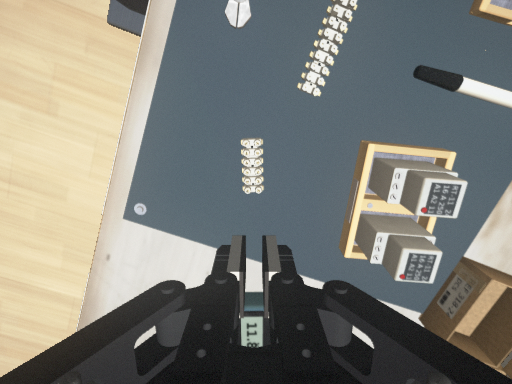

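Run:
```python
from h import *
c=np.load("c7.npy",allow_pickle=True).item(); s=ctrl.get_state(); M=R.from_quat(s["tcp_rot"]).as_matrix()
print("strip now",strip(c,(252,137),(253,194)))
for x in (-.011,0,.011):
  for z in (-.012,0,.014): print(x,z,w2p(c,s["eef_pos"]+M@[x,.005,z]).round(0))
```

```text
len 0.064
strip now (np.float64(0.36887413784032985), np.float64(-0.2977869971652365), np.float64(1.9329154714801233))
-0.011 -0.012 [263. 264.]
-0.011 0 [262. 253.]
-0.011 0.014 [261. 242.]
0 -0.012 [263. 246.]
0 0 [262. 236.]
0 0.014 [262. 226.]
0.011 -0.012 [263. 227.]
0.011 0 [262. 218.]
0.011 0.014 [262. 210.]
```

Run:
```python
from h import *
s=ctrl.get_state(); M=R.from_quat(s["tcp_rot"]).as_matrix(); out=[]
for n in("side","scene"):
    im,c=cam(n); im=im[:,:,::-1].copy(); p=w2p(c,s["eef_pos"]); q=w2p(c,s["eef_pos"]+M@[0,0,.014]); print(n,p,q)
    x,y=(int(p[0])-30,int(p[1])-30); x=max(x,0);y=max(y,0)
    cr=cv2.resize(im[y:y+60,x:x+60],(400,400),interpolation=cv2.INTER_CUBIC); k=400/60
    for w,col in((p,(0,255,0)),(q,(0,0,255))): cv2.circle(cr,tuple(int(v) for v in (w-[x,y]+.5)*k),4,col,1)
    out.append(cr)
cv2.imwrite("pics/tip.png",np.hstack(out))
```

```text
side [352.7066262  110.13502691] [352.13832108 113.48305083]
scene [360.62555241 278.27205796] [359.56131294 282.72091073]
```

View pics/tip.png

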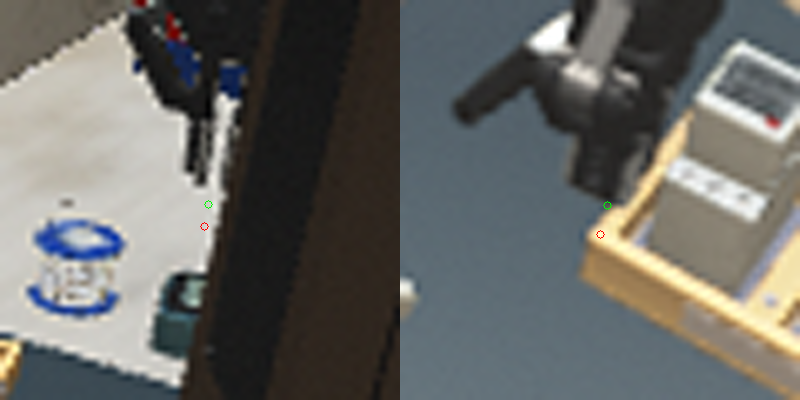

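Both crops show the real fingertips about 10 mm above the reported TCP rather than 14 mm below it. That explains the miss. I'll go back and find the mat height by touch, with the jaws open only part-way.

Run:
```python
from h import *
print(ctrl.get_state()["eef_pos"]); go((.3693,-.2982,.02,1.928))
```

```text
[ 0.3690905  -0.29846404  0.17908173]
[ 0.     0.    -0.002] [-0.001  0.002  0.795]
```

>>> send_rows:
  moves: "0 0 -0.002 0 0 0.2 0;0 0 -0.002 0 0 0.45 0;0 0 -0.002 0 0 0.65 0;0 0 -0.002 0 0 0.75 0;0 0 -0.002 0 0 0.795 0;0 0 -0.002 0 0 0.81 0;0 0 -0.002 0 0 0.825 0;0 0 -0.002 0 0 0.84 0;0 0 -0.002 0 0 0.84 0"

```text
time: 15.12
eef_pos: [0.3698, -0.2993, 0.0126]
tcp_rot: [0.57, 0.822, -0.0, 0.0]
contact_force: [-0.1, 0.2, -1.2]
opening: 0.499
finger_force: 0.0
```

>>> send_rows:
  moves: "0 0 0 0 0 0.01 0;0 0 0 0 0 0.02 0;0 0 0 0 0 0.02 0"

```text
time: 15.5
eef_pos: [0.3695, -0.299, 0.0081]
tcp_rot: [0.57, 0.822, 0.0, -0.0]
contact_force: [0.6, -0.4, -0.2]
opening: 0.499
finger_force: 0.0
```

>>> send_rows:
  moves: "0 0 0 0 0 0.01 0;0 0 0 0 0 0.02 0;0 0 0 0 0 0.02 0"

```text
time: 15.88
eef_pos: [0.3695, -0.299, 0.0041]
tcp_rot: [0.57, 0.822, 0.0, -0.0]
contact_force: [0.4, -0.2, -0.1]
opening: 0.502
finger_force: 0.0
```

>>> send_rows:
  moves: "0 0 0 0 0 0.01 0;0 0 0 0 0 0.02 0;0 0 0 0 0 0.02 0"

```text
time: 16.25
eef_pos: [0.3695, -0.299, 0.0001]
tcp_rot: [0.57, 0.822, 0.0, -0.0]
contact_force: [0.3, -0.7, -0.6]
opening: 0.497
finger_force: 0.0
```

>>> send_rows:
  moves: "0 0 0 0 0 0.01 0;0 0 0 0 0 0.015 0;0 0 0 0 0 0.015 0"

```text
time: 16.62
eef_pos: [0.3696, -0.2991, -0.0028]
tcp_rot: [0.57, 0.822, 0.0, -0.0]
contact_force: [-0.3, -0.4, -0.2]
opening: 0.498
finger_force: 0.0
```

>>> send_rows:
  moves: "0 0 0 0 0 0 -0.7;0 0 0 0 0 0 -0.7;0 0 0 0 0 0 -0.7;0 0 0 0 0 0 -0.7;0 0 0 0 0 0 -0.7;0 0 0 0 0 0 -0.7"
  newtons: 40

```text
time: 17.38
eef_pos: [0.3698, -0.2993, -0.0024]
tcp_rot: [0.57, 0.822, -0.0, 0.0]
contact_force: [-0.8, 0.8, 3.8]
opening: 0.22
finger_force: 39.3
```

Gripped. Now lift and carry it to the short tray.

>>> send_rows:
  moves: "0 0 0 0 0 -0.05 -0.7;0 0 0 0 0 -0.2 -0.7;0 0 0 0 0 -0.45 -0.7;0 0 0 0 0 -0.7 -0.7;0 0 0 0 0 -0.8 -0.7;0 0 0 0 0 -0.8 -0.7"

```text
time: 18.12
eef_pos: [0.3704, -0.3001, 0.1595]
tcp_rot: [0.57, 0.822, -0.001, 0.002]
contact_force: [0.5, 0.2, -0.6]
opening: 0.221
finger_force: 39.1
```

Run:
```python
from pk import *
t=pocket("S",.054); go((.4,-.15,.16,1.3),(.5,0,.16,.7),(t[0],t[1],.16,t[2]))
```

```text
[0.    0.001 0.1  ] [ 0.651  0.402 -0.005]
[0.001 0.    0.196] [ 1.178  1.133 -0.006]
[0.001 0.    0.285] [ 2.694  1.867 -0.012]
```

>>> send_rows:
  moves: "0 0 0 0.23 0.16 0 -0.7;0 0 0 0.46 0.32 0 -0.7;0 0 0 0.7 0.48 0 -0.7;0 0 0 0.93 0.64 0 -0.7"

```text
time: 18.62
eef_pos: [0.4232, -0.0779, 0.1554]
tcp_rot: [0.57, 0.822, -0.0, -0.001]
contact_force: [0.2, -0.4, -0.3]
opening: 0.221
finger_force: 39.2
```

>>> send_rows:
  moves: "0 0 0 0.23 0.16 0 -0.7;0 0 0 0.46 0.32 0 -0.7;0 0 0 0.7 0.48 0 -0.7;0 0 0 0.93 0.64 0 -0.7"

```text
time: 19.12
eef_pos: [0.4778, 0.1409, 0.1552]
tcp_rot: [0.57, 0.822, -0.001, -0.001]
contact_force: [0.7, -0.7, 0.1]
opening: 0.22
finger_force: 39.2
```

>>> send_rows:
  moves: "0 0 0.028 0.2 0.14 0 -0.7;0 0 0.056 0.4 0.28 0 -0.7;0 0 0.084 0.6 0.42 0 -0.7;0 0 0.112 0.75 0.53 0 -0.7;0 0 0.14 0.84 0.59 0 -0.7;0 0 0.168 0.84 0.59 0 -0.7;0 0 0.196 0.84 0.59 0 -0.7;0 0 0.224 0.84 0.59 0 -0.7;0 0 0.252 0.84 0.59 0 -0.7;0 0 0.285 0.84 0.59 0 -0.7;0 0 0.285 0.84 0.59 0 -0.7;0 0 0.285 0.84 0.59 0 -0.7"

```text
time: 20.62
eef_pos: [0.5299, 0.3374, 0.1559]
tcp_rot: [0.998, 0.07, -0.001, 0.0]
contact_force: [0.2, -0.7, -0.8]
opening: 0.223
finger_force: 39.2
```

Run:
```python
from pk import *
t=pocket("S",.054); go((*t[:2],.16,t[2]),(*t[:2],.005,t[2]))
im,c=cam("wrist"); cv2.imwrite("pics/w8.png",im[:,:,::-1]); np.save("c8.npy",c,allow_pickle=True)
```

```text
[0. 0. 0.] [ 0.004  0.011 -0.021]
[0. 0. 0.] [0.006 0.01  0.754]
```

View pics/w8.png

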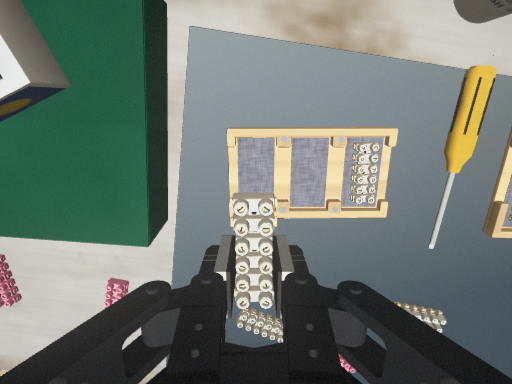

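The strip is held straight, from (254,195) to (254,306). Tray corners are TL (228,128), TR (397,128) and BR (386,217), and the target pocket is the left one. I'll refine with these.

Run:
```python
from pk import *
from scipy.optimize import least_squares
c=np.load("c8.npy",allow_pickle=True).item()
m=np.array([[.046,.082],[.046,-.082],[-.046,-.082]])
P=lambda p:np.c_[p[0]+np.cos(p[2])*m[:,0]-np.sin(p[2])*m[:,1],p[1]+np.sin(p[2])*m[:,0]+np.cos(p[2])*m[:,1],[.018]*3]
r=least_squares(lambda p:(w2p(c,P(p))-[(228,128),(397,128),(386,217)]).ravel(),[.53,.28,.14]); print(r.x.round(4),r.fun.round(1))
x,y,a=strip(c,(254,195),(254,306),.174); s=ctrl.get_state()["eef_pos"]; print(x-s[0],y-s[1],a)
```

```text
[0.5399 0.2833 0.1424] [-1.9 -0.   1.7 -0.3  0.1  0.7]
len 0.0629
-0.0002880575567002497 0.0006102536987058205 0.1413048835549157
```

>>> send_rows:
  moves: "0 0 0 0.01 0.007 0.2 -0.7;0 0 0 0.01 0.007 0.4 -0.7;0 0 0 0.01 0.007 0.55 -0.7;0 0 0 0.01 0.007 0.65 -0.7;0 0 0 0.01 0.007 0.7 -0.7;0 0 0 0.01 0.007 0.73 -0.7;0 0 0 0.01 0.007 0.745 -0.7;0 0 0 0.01 0.007 0.752 -0.7;0 0 0 0.01 0.007 0.754 -0.7;0 0 0 0.01 0.007 0.754 -0.7"

```text
time: 21.92
eef_pos: [0.5329, 0.3367, 0.0069]
tcp_rot: [0.998, 0.069, 0.0, -0.0]
contact_force: [1.1, 0.3, -0.0]
opening: 0.221
finger_force: 39.2
```

>>> send_rows:
  moves: "0 0 0 0 0 0 -0.4;0 0 0 0 0 0 -0.2;0 0 0 0 0 0 -0.1;0 0 0 0 0 0 -0.1;0 0 0 0 0 -0.1 -0.1;0 0 0 0 0 -0.3 -0.1;0 0 0 0 0 -0.55 -0.1;0 0 0 0 0 -0.75 -0.1;0 0 0 0 0 -0.75 -0.1"

```text
time: 23.05
eef_pos: [0.5357, 0.338, 0.1636]
tcp_rot: [0.998, 0.069, 0.005, -0.002]
contact_force: [-1.1, -0.2, 0.1]
opening: 0.448
finger_force: 0.0
```

Run:
```python
from pk import *
im,c=cam("wrist"); cv2.imwrite("pics/w9.png",im[:,:,::-1]); np.save("c9.npy",c,allow_pickle=True)
go((.3491,.3021,.14,1.365),(.3491,.3021,.0,1.365))
```

```text
[ 0.    -0.001 -0.195] [-0.941  0.047  0.096]
[ 0.    -0.001 -0.195] [-0.945  0.048  0.796]
```

View pics/w9.png

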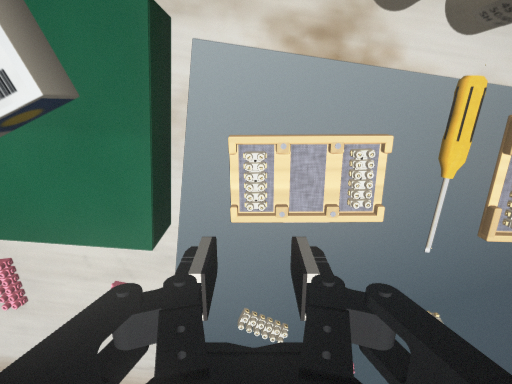

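Short_B is seated in the left pocket at (256,182). Next is short_A at (264,325), which I'll locate with a blob fit from now on.

```bash
cat >> pk.py <<'E'
def blob(c,im,xy,zt=.016,rad=.07):
    """off-white strip near world xy -> x,y,length yaw via minAreaRect of its pixels mapped to the plane zt"""
    hsv=cv2.cvtColor(im,cv2.COLOR_RGB2HSV); m=((hsv[...,2]>120)&(hsv[...,1]<110)).astype(np.uint8)
    v,u=np.nonzero(m); P=np.array([p2w(c,a,b,zt)[:2] for a,b in zip(u,v)])
    P=P[np.linalg.norm(P-xy,axis=1)<rad]
    (x,y),(w,h),ang=cv2.minAreaRect((P*1000).astype(np.float32))
    if w<h: ang+=90
    a=np.radians(ang)%np.pi
    print("blob",x,y,w,h,len(P)); return x/1000,y/1000,a
E
python3 - <<'E'
from pk import *
c=np.load("c9.npy",allow_pickle=True).item(); im=cv2.imread("pics/w9.png")[:,:,::-1].copy()
t=strip(c,(240,314),(288,333)); print(t)
t2=blob(c,im,t[:2],rad=.045); print(t2)
go((*t[:2],.14,t[2]))
E
```

```text
len 0.0645
(np.float64(0.355727888011767), np.float64(0.3013690817564813), np.float64(1.2707935482836288))
blob 365.0751647949219 303.94036865234375 69.7099609375 60.5843620300293 994
(0.36507516479492186, 0.30394036865234375, np.float64(0.12389766082726794))
[ 0.    -0.001 -0.18 ] [-0.909  0.055  0.096]
```

>>> send_rows:
  moves: "0 0 -0.028 -0.2 0 0 0;0 0 -0.056 -0.4 0.02 0 0;0 0 -0.084 -0.6 0.03 0 0;0 0 -0.112 -0.8 0.05 0.05 0;0 0 -0.14 -0.92 0.055 0.1 0;0 0 -0.168 -0.92 0.055 0.1 0;0 0 -0.185 -0.92 0.055 0.1 0;0 0 -0.185 -0.92 0.055 0.1 0;0 0 -0.185 -0.92 0.055 0.1 0;0 0 -0.185 -0.92 0.055 0.1 0"

```text
time: 24.35
eef_pos: [0.3518, 0.3002, 0.1362]
tcp_rot: [0.796, 0.605, -0.0, -0.0]
contact_force: [0.1, -0.3, 0.9]
opening: 0.5
finger_force: 0.0
```

Run:
```python
from pk import *
im,c=cam("wrist"); cv2.imwrite("pics/w10.png",im[:,:,::-1]); np.save("c10.npy",c,allow_pickle=True)
t=blob(c,im,(.3535,.3015),rad=.045); print(t); go((*t[:2],-.0025,t[2]))
```

```text
blob 353.65985107421875 301.7626037597656 88.5693588256836 89.72654724121094 6567
(0.35365985107421877, 0.3017626037597656, np.float64(2.8715634322320263))
[ 0.    0.   -0.25] [0.01  0.007 0.694]
```

```bash
sed -i 's/m=((hsv.*/m=((im.min(-1)>135)).astype(np.uint8)/' pk.py
python3 - <<'E'
from pk import *
c=np.load("c10.npy",allow_pickle=True).item(); im=cv2.imread("pics/w10.png")[:,:,::-1].copy()
p=w2p(c,[.3535,.3015,.016]).astype(int); print(p, im[p[1],p[0]+40],im[p[1]-5:p[1]+5:3,p[0]-5:p[0]+5:3].min(-1))
t=blob(c,im,(.3535,.3015),rad=.045); print(t); go((*t[:2],-.0025,t[2]))
E
```

```text
[256 181] [100 116 122] [[243 190 237 243]
 [231 236 201 224]
 [157 134 157 139]
 [239 213 184 155]]
blob 349.1214294433594 302.2165832519531 61.56682586669922 23.90438461303711 1293
(0.3491214294433594, 0.3022165832519531, np.float64(1.2856680473208166))
[0.    0.    0.002] [ 0.006 -0.016  0.694]
```

The blob is 61.6 x 23.9 mm, a good match. Descend and grip.

>>> send_rows:
  moves: "0 0 0.002 0.006 -0.016 0.2 0;0 0 0.002 0.006 -0.016 0.4 0;0 0 0.002 0.006 -0.016 0.55 0;0 0 0.002 0.006 -0.016 0.65 0;0 0 0.002 0.006 -0.016 0.685 0;0 0 0.002 0.006 -0.016 0.694 0;0 0 0.002 0.006 -0.016 0.694 0;0 0 0.002 0.006 -0.016 0.694 -0.7;0 0 0.002 0.006 -0.016 0.694 -0.7;0 0 0.002 0.006 -0.016 0.694 -0.7;0 0 0.002 0.006 -0.016 0.694 -0.7;0 0 0.002 0.006 -0.016 0.694 -0.7"

```text
time: 25.9
eef_pos: [0.3499, 0.3028, -0.0012]
tcp_rot: [0.8, 0.601, 0.001, 0.0]
contact_force: [-0.9, -0.4, 5.8]
opening: 0.215
finger_force: 39.3
```

>>> send_rows:
  moves: "0 0 0 0 0 0 -0.7;0 0 0 0 0 -0.05 -0.7;0 0 0 0 0 -0.2 -0.7;0 0 0 0 0 -0.45 -0.7;0 0 0 0 0 -0.7 -0.7;0 0 0 0 0 -0.8 -0.7;0 0 0 0 0 -0.8 -0.7"

```text
time: 26.78
eef_pos: [0.3502, 0.3029, 0.1599]
tcp_rot: [0.8, 0.6, 0.002, 0.0]
contact_force: [-0.8, 0.2, -1.0]
opening: 0.211
finger_force: 39.1
```

```bash
sed -i 's/(.5385,.2819,.1376)/(.5395,.2828,.140)/' pk.py
python3 - <<'E'
from pk import *
t=pocket("S",0); go((t[0],t[1],.16,t[2]))
E
```

```text
[ 0.    -0.001  0.183] [0.167 0.937 0.003]
```

>>> send_rows:
  moves: "0 0 0.028 0.05 0.2 0 -0.7;0 0 0.056 0.09 0.4 0 -0.7;0 0 0.084 0.13 0.6 0 -0.7;0 0 0.112 0.15 0.8 0 -0.7;0 0 0.14 0.167 0.937 0 -0.7;0 0 0.168 0.167 0.937 0 -0.7;0 0 0.183 0.167 0.937 0 -0.7;0 0 0.183 0.167 0.937 0 -0.7;0 0 0.183 0.167 0.937 0 -0.7;0 0 0.183 0.167 0.937 0 -0.7"

```text
time: 28.02
eef_pos: [0.5382, 0.2821, 0.1573]
tcp_rot: [0.998, 0.07, -0.0, 0.0]
contact_force: [0.6, 0.2, -0.2]
opening: 0.209
finger_force: 39.1
```

Run:
```python
from pk import *
t=pocket("S",0); go((*t[:2],.16,t[2]),(*t[:2],.0065,t[2]))
im,c=cam("wrist"); s=ctrl.get_state()["eef_pos"]
b=blob(c,im,s[:2],zt=s[2]+.019,rad=.04); print(b[0]-s[0],b[1]-s[1],b[2])
```

```text
[0. 0. 0.] [ 0.007 -0.002 -0.014]
[0. 0. 0.] [ 0.008 -0.003  0.754]
blob 539.74462890625 289.0176086425781 64.1387939453125 79.83234405517578 5803
0.0014634065889269632 0.006842288532024954 2.9303274132651698
```

>>> send_rows:
  moves: "0 0 0 0.008 0 0.2 -0.7;0 0 0 0.008 0 0.4 -0.7;0 0 0 0.008 0 0.55 -0.7;0 0 0 0.008 0 0.65 -0.7;0 0 0 0.008 0 0.7 -0.7;0 0 0 0.008 0 0.73 -0.7;0 0 0 0.008 0 0.745 -0.7;0 0 0 0.008 0 0.752 -0.7;0 0 0 0.008 0 0.756 -0.7;0 0 0 0.008 0 0.756 -0.7"

```text
time: 29.32
eef_pos: [0.5402, 0.2825, 0.0068]
tcp_rot: [0.998, 0.069, 0.0, -0.0]
contact_force: [0.5, -0.3, -0.9]
opening: 0.205
finger_force: 39.1
```

>>> send_rows:
  moves: "0 0 0 0 0 0 -0.4;0 0 0 0 0 0 -0.2;0 0 0 0 0 0 -0.1;0 0 0 0 0 0 -0.1;0 0 0 0 0 -0.1 -0.1;0 0 0 0 0 -0.3 -0.1;0 0 0 0 0 -0.55 -0.1;0 0 0 0 0 -0.75 -0.1;0 0 0 0 0 -0.75 -0.1;0 0 0 0 0 -0.75 -0.1"

```text
time: 30.58
eef_pos: [0.5398, 0.2823, 0.1569]
tcp_rot: [0.998, 0.069, 0.0, -0.0]
contact_force: [-0.4, 0.1, -0.4]
opening: 0.451
finger_force: 0.0
```

Run:
```python
from pk import *
im,c=cam("wrist"); cv2.imwrite("pics/w11.png",im[:,:,::-1])
b=blob(c,im,pocket("S",0)[:2],zt=.022,rad=.022)
go((.387,.141,.14,1.494))
```

```text
blob 539.4452514648438 282.89794921875 42.86804962158203 43.626007080078125 1429
[ 0.     0.    -0.216] [-0.851  0.594  0.08 ]
```

>>> send_rows:
  moves: "0 0 -0.028 -0.2 0.1 0 0;0 0 -0.056 -0.4 0.2 0 0;0 0 -0.084 -0.6 0.35 0 0;0 0 -0.112 -0.8 0.5 0 0;0 0 -0.14 -0.851 0.594 0.05 0;0 0 -0.168 -0.851 0.594 0.08 0;0 0 -0.196 -0.851 0.594 0.08 0;0 0 -0.216 -0.851 0.594 0.08 0;0 0 -0.216 -0.851 0.594 0.08 0;0 0 -0.216 -0.851 0.594 0.08 0;0 0 -0.216 -0.851 0.594 0.08 0"

```text
time: 32.0
eef_pos: [0.3876, 0.1412, 0.1402]
tcp_rot: [0.734, 0.68, -0.0, -0.0]
contact_force: [0.4, 0.6, -0.6]
opening: 0.498
finger_force: 0.0
```

Run:
```python
from pk import *
im,c=cam("wrist"); cv2.imwrite("pics/w12.png",im[:,:,::-1])
t=blob(c,im,(.387,.141),rad=.058); print(t); go((*t[:2],-.002,t[2])); print(ctrl.get_state()["qpos"])
```

```text
blob 386.72772216796875 142.28744506835938 104.59048461914062 25.442031860351562 2065
(0.38672772216796875, 0.14228744506835939, np.float64(1.492160902972018))
[0. 0. 0.] [ 0.005 -0.005  0.712]
[ 1.02297405e-01 -2.42014026e-01  2.26318724e+00 -1.06764974e-05
  1.12088013e+00  1.78274830e-01]
```

>>> send_rows:
  moves: "0 0 0 0.006 -0.005 0.2 0;0 0 0 0.006 -0.005 0.4 0;0 0 0 0.006 -0.005 0.55 0;0 0 0 0.006 -0.005 0.65 0;0 0 0 0.006 -0.005 0.7 0;0 0 0 0.006 -0.005 0.712 0;0 0 0 0.006 -0.005 0.712 0;0 0 0 0.006 -0.005 0.712 0"

```text
time: 33.05
eef_pos: [0.3878, 0.1426, -0.001]
tcp_rot: [0.733, 0.68, 0.001, 0.001]
contact_force: [0.1, -0.8, -0.0]
opening: 0.502
finger_force: 0.0
```

>>> send_rows:
  moves: "0 0 0 0 0 0 -0.7;0 0 0 0 0 0 -0.7;0 0 0 0 0 0 -0.7;0 0 0 0 0 0 -0.7;0 0 0 0 0 0 -0.7;0 0 0 0 0 0 -0.7"

```text
time: 33.8
eef_pos: [0.3875, 0.1426, -0.0012]
tcp_rot: [0.733, 0.68, 0.0, 0.0]
contact_force: [-2.1, 0.4, 5.6]
opening: 0.211
finger_force: 39.2
```

>>> send_rows:
  moves: "0 0 0 0 0 -0.05 -0.7;0 0 0 0 0 -0.2 -0.7;0 0 0 0 0 -0.45 -0.7;0 0 0 0 0 -0.7 -0.7;0 0 0 0 0 -0.8 -0.7;0 0 0 0 0 -0.8 -0.7"

```text
time: 34.55
eef_pos: [0.3882, 0.1427, 0.1602]
tcp_rot: [0.733, 0.68, 0.002, 0.001]
contact_force: [0.3, -0.1, -1.1]
opening: 0.206
finger_force: 39.1
```

Run:
```python
from pk import *
t=pocket("L",0); go((t[0],t[1],.16,t[2]))
```

```text
[ 0.001 -0.001  0.221] [-0.625  0.98   0.005]
```

>>> send_rows:
  moves: "0 0 0.028 -0.15 0.25 0 -0.7;0 0 0.056 -0.3 0.48 0 -0.7;0 0 0.084 -0.45 0.7 0 -0.7;0 0 0.112 -0.55 0.9 0 -0.7;0 0 0.14 -0.625 0.98 0 -0.7;0 0 0.168 -0.625 0.98 0 -0.7;0 0 0.196 -0.625 0.98 0 -0.7;0 0 0.221 -0.625 0.98 0 -0.7;0 0 0.221 -0.625 0.98 0 -0.7;0 0 0.221 -0.625 0.98 0 -0.7;0 0 0.221 -0.625 0.98 0 -0.7"

```text
time: 35.92
eef_pos: [0.5728, 0.0032, 0.1576]
tcp_rot: [0.999, 0.054, -0.0, -0.0]
contact_force: [0.2, 1.0, -1.0]
opening: 0.205
finger_force: 39.2
```

Run:
```python
from pk import *
im,c=cam("wrist"); cv2.imwrite("pics/w13.png",im[:,:,::-1]); np.save("c13.npy",c,allow_pickle=True)
# beech outline: warm pixels
w=((im[...,0].astype(int)-im[...,2]>45)&(im[...,0]>150)).astype(np.uint8); n,l,st,_=cv2.connectedComponentsWithStats(w)
for k in np.argsort(-st[1:,4])[:4]+1:
    v,u=np.nonzero(l==k); P=np.array([p2w(c,a,b,.018)[:2] for a,b in zip(u,v)])
    r=cv2.minAreaRect((P*1000).astype(np.float32)); print(st[k],r)
t=pocket("L",0); go((*t[:2],.0065,t[2]))
```

```text
[ 167  105  174  131 7942] ((575.3338012695312, 4.4611358642578125), (133.2616424560547, 163.05503845214844), 6.240573406219482)
[   0  130   68   91 2450] ((547.5988159179688, 231.9364013671875), (93.03839874267578, 74.9738998413086), 6.236944675445557)
[  94   66   31  107 2140] ((611.702392578125, 145.41090393066406), (98.6568374633789, 24.02385711669922), 3.525808095932007)
[ 451  196   61   94 1551] ((522.88037109375, -244.39805603027344), (107.08232116699219, 62.07548141479492), 14.316497802734375)
[0. 0. 0.] [0.007 0.001 0.757]
```

The tray fit is 133 x 163 mm at (.5753,.0045), which agrees with the earlier estimate. Lower and release.

>>> send_rows:
  moves: "0 0 0 0.011 -0.005 0.2 -0.7;0 0 0 0.011 -0.005 0.4 -0.7;0 0 0 0.011 -0.005 0.55 -0.7;0 0 0 0.011 -0.005 0.65 -0.7;0 0 0 0.011 -0.005 0.7 -0.7;0 0 0 0.011 -0.005 0.73 -0.7;0 0 0 0.011 -0.005 0.747 -0.7;0 0 0 0.011 -0.005 0.754 -0.7;0 0 0 0.011 -0.005 0.757 -0.7;0 0 0 0.011 -0.005 0.757 -0.7"

```text
time: 37.22
eef_pos: [0.5753, 0.0043, 0.0071]
tcp_rot: [0.999, 0.054, 0.0, 0.0]
contact_force: [0.9, -0.3, -0.7]
opening: 0.206
finger_force: 39.2
```

>>> send_rows:
  moves: "0 0 0 0 0 0 -0.4;0 0 0 0 0 0 -0.2;0 0 0 0 0 0 -0.1;0 0 0 0 0 0 -0.1;0 0 0 0 0 -0.1 -0.1;0 0 0 0 0 -0.3 -0.1;0 0 0 0 0 -0.55 -0.1;0 0 0 0 0 -0.75 -0.1;0 0 0 0 0 -0.75 -0.1;0 0 0 0 0 -0.75 -0.1"

```text
time: 38.48
eef_pos: [0.5748, 0.0044, 0.1571]
tcp_rot: [0.999, 0.053, 0.0, 0.0]
contact_force: [-0.5, -0.1, -0.1]
opening: 0.448
finger_force: 0.0
```

```bash
sed -i 's/(.5743,.0032,.107)/(.5750,.0042,.108)/' pk.py
python3 - <<'E'
from pk import *
go((.398,-.1565,.14,1.565))
E
```

```text
[ 0.     0.    -0.232] [-0.965  0.706  0.085]
```

>>> send_rows:
  moves: "0 0 -0.028 -0.2 0.15 0 0;0 0 -0.056 -0.4 0.3 0 0;0 0 -0.084 -0.6 0.45 0 0;0 0 -0.112 -0.8 0.6 0 0;0 0 -0.14 -0.965 0.706 0.05 0;0 0 -0.168 -0.965 0.706 0.08 0;0 0 -0.196 -0.965 0.706 0.08 0;0 0 -0.22 -0.965 0.706 0.08 0;0 0 -0.232 -0.965 0.706 0.08 0;0 0 -0.232 -0.965 0.706 0.08 0;0 0 -0.232 -0.965 0.706 0.08 0"

```text
time: 39.85
eef_pos: [0.3977, -0.1562, 0.1398]
tcp_rot: [0.71, 0.705, -0.0, -0.001]
contact_force: [-0.6, 0.6, -0.8]
opening: 0.501
finger_force: 0.0
```

Run:
```python
from pk import *
im,c=cam("wrist"); cv2.imwrite("pics/w14.png",im[:,:,::-1])
t=blob(c,im,(.398,-.1565),rad=.058); print(t); go((*t[:2],-.002,t[2]))
```

```text
blob 397.0851745605469 -155.93875122070312 104.66746520996094 25.677967071533203 2221
(0.39708517456054687, -0.15593875122070314, np.float64(1.5616807258577188))
[0. 0. 0.] [ 0.002 -0.003  0.71 ]
```

>>> send_rows:
  moves: "0 0 0 0.002 -0.003 0.2 0;0 0 0 0.002 -0.003 0.4 0;0 0 0 0.002 -0.003 0.55 0;0 0 0 0.002 -0.003 0.65 0;0 0 0 0.002 -0.003 0.7 0;0 0 0 0.002 -0.003 0.711 0;0 0 0 0.002 -0.003 0.711 0;0 0 0 0.002 -0.003 0.711 -0.7;0 0 0 0.002 -0.003 0.711 -0.7;0 0 0 0.002 -0.003 0.711 -0.7;0 0 0 0.002 -0.003 0.711 -0.7;0 0 0 0.002 -0.003 0.711 -0.7"

```text
time: 41.4
eef_pos: [0.3987, -0.1571, 0.0011]
tcp_rot: [0.709, 0.705, -0.0, 0.001]
contact_force: [-5.0, 1.8, 14.9]
opening: 0.153
finger_force: 12.9
```

>>> send_rows:
  moves: "0 0 0 0 0 0 -0.7;0 0 0 0 0 -0.05 -0.7;0 0 0 0 0 -0.2 -0.7;0 0 0 0 0 -0.45 -0.7;0 0 0 0 0 -0.7 -0.7;0 0 0 0 0 -0.8 -0.7;0 0 0 0 0 -0.8 -0.7"

```text
time: 42.28
eef_pos: [0.3989, -0.157, 0.1609]
tcp_rot: [0.709, 0.705, 0.001, 0.003]
contact_force: [0.2, 0.2, -0.1]
opening: 0.152
finger_force: 0.0
```

Run:
```python
from pk import *
t=pocket("L",-.054); go((t[0],t[1],.16,t[2]))
```

```text
[0.001 0.    0.232] [0.543 0.906 0.007]
```

The grip slipped off the turret tops because the tool was about 2 mm too high. I'll re-measure and go deeper.

>>> send_rows:
  moves: "0 0 0 0 0 0.05 0;0 0 0 0 0 0.1 0;0 0 0 0 0 0.1 0;0 0 0 0 0 0.1 0;0 0 0 0 0 0.1 0"

```text
time: 42.9
eef_pos: [0.3979, -0.1563, 0.1386]
tcp_rot: [0.709, 0.705, 0.0, 0.0]
contact_force: [-0.5, 0.1, -0.6]
opening: 0.5
finger_force: 0.0
```

Run:
```python
from pk import *
im,c=cam("wrist"); cv2.imwrite("pics/w15.png",im[:,:,::-1])
t=blob(c,im,(.398,-.1565),rad=.058); print(t); go((*t[:2],0,t[2]),(*t[:2],-.006,t[2]))
```

```text
blob 398.4854736328125 -156.38912963867188 105.3090591430664 25.655864715576172 2272
(0.3984854736328125, -0.15638912963867188, np.float64(1.5601067976534821))
[0.    0.    0.001] [0.    0.003 0.694]
[0.    0.    0.001] [0.    0.003 0.724]
```

Flat and unmoved. I'll descend to about -3 mm, then step down while checking the force.

>>> send_rows:
  moves: "0 0 0 0 0.003 0.2 0;0 0 0 0 0.003 0.4 0;0 0 0 0 0.003 0.55 0;0 0 0 0 0.003 0.65 0;0 0 0 0 0.003 0.7 0;0 0 0 0 0.003 0.715 0;0 0 0 0 0.003 0.72 0;0 0 0 0 0.003 0.72 0;0 0 0 0 0.003 0.72 0"

```text
time: 44.08
eef_pos: [0.3988, -0.1565, -0.0049]
tcp_rot: [0.709, 0.705, 0.0, 0.001]
contact_force: [-0.5, -1.1, 0.1]
opening: 0.505
finger_force: 0.0
```

>>> send_rows:
  moves: "0 0 0 0 0 0.005 0;0 0 0 0 0 0.01 0;0 0 0 0 0 0.01 0"

```text
time: 44.45
eef_pos: [0.3982, -0.1562, -0.0076]
tcp_rot: [0.709, 0.705, -0.0, -0.0]
contact_force: [-0.2, 0.0, -0.3]
opening: 0.496
finger_force: 0.0
```

>>> send_rows:
  moves: "0 0 0 0 0 0 -0.7;0 0 0 0 0 0 -0.7;0 0 0 0 0 0 -0.7;0 0 0 0 0 0 -0.7;0 0 0 0 0 0 -0.7;0 0 0 0 0 0 -0.7"

```text
time: 45.2
eef_pos: [0.3985, -0.1564, -0.0073]
tcp_rot: [0.709, 0.705, 0.0, 0.0]
contact_force: [0.1, -0.6, 3.0]
opening: 0.234
finger_force: 39.3
```

>>> send_rows:
  moves: "0 0 0 0 0 -0.05 -0.7;0 0 0 0 0 -0.2 -0.7;0 0 0 0 0 -0.45 -0.7;0 0 0 0 0 -0.7 -0.7;0 0 0 0 0 -0.83 -0.7;0 0 0 0 0 -0.83 -0.7;0 0 0 0 0 -0.83 -0.7"

```text
time: 46.08
eef_pos: [0.3973, -0.1556, 0.157]
tcp_rot: [0.709, 0.705, -0.0, -0.001]
contact_force: [0.2, 0.6, -0.0]
opening: 0.231
finger_force: 39.2
```

Run:
```python
from pk import *
t=pocket("L",-.054); go((t[0],t[1],.16,t[2]))
```

```text
[0.    0.    0.232] [ 0.536  0.914 -0.016]
```

>>> send_rows:
  moves: "0 0 0.028 0.13 0.22 0 -0.7;0 0 0.056 0.25 0.44 0 -0.7;0 0 0.084 0.38 0.66 0 -0.7;0 0 0.112 0.5 0.85 0 -0.7;0 0 0.14 0.536 0.914 0 -0.7;0 0 0.168 0.536 0.914 0 -0.7;0 0 0.196 0.536 0.914 0 -0.7;0 0 0.22 0.536 0.914 0 -0.7;0 0 0.232 0.536 0.914 0 -0.7;0 0 0.232 0.536 0.914 0 -0.7;0 0 0.232 0.536 0.914 0 -0.7;0 0 0.232 0.536 0.914 0 -0.7"

```text
time: 47.58
eef_pos: [0.5815, -0.0501, 0.1579]
tcp_rot: [0.999, 0.054, -0.0, -0.0]
contact_force: [0.6, 0.7, -0.1]
opening: 0.233
finger_force: 39.3
```

Run:
```python
from pk import *
t=pocket("L",-.054); go((*t[:2],.0003,t[2]))
```

```text
[0. 0. 0.] [-0.002 -0.003  0.788]
```

>>> send_rows:
  moves: "0 0 0 -0.002 -0.003 0.2 -0.7;0 0 0 -0.002 -0.003 0.4 -0.7;0 0 0 -0.002 -0.003 0.55 -0.7;0 0 0 -0.002 -0.003 0.65 -0.7;0 0 0 -0.002 -0.003 0.71 -0.7;0 0 0 -0.002 -0.003 0.75 -0.7;0 0 0 -0.002 -0.003 0.775 -0.7;0 0 0 -0.002 -0.003 0.783 -0.7;0 0 0 -0.002 -0.003 0.787 -0.7;0 0 0 -0.002 -0.003 0.787 -0.7"

```text
time: 48.82
eef_pos: [0.5816, -0.0497, 0.0016]
tcp_rot: [0.999, 0.053, 0.0, 0.0]
contact_force: [0.3, 0.1, -1.0]
opening: 0.231
finger_force: 39.3
```

>>> send_rows:
  moves: "0 0 0 0 0 0 -0.4;0 0 0 0 0 0 -0.2;0 0 0 0 0 0 -0.1;0 0 0 0 0 0 -0.1;0 0 0 0 0 -0.1 -0.1;0 0 0 0 0 -0.3 -0.1;0 0 0 0 0 -0.55 -0.1;0 0 0 0 0 -0.75 -0.1;0 0 0 0 0 -0.95 -0.1;0 0 0 0 0 -0.95 -0.1;0 0 0 0 0 -0.95 -0.1"

```text
time: 50.2
eef_pos: [0.5809, -0.0495, 0.1913]
tcp_rot: [0.999, 0.053, 0.0, 0.0]
contact_force: [0.1, -0.3, -0.4]
opening: 0.448
finger_force: 0.0
```

>>> send_rows:
  moves: "0 0 0 -0.35 -0.2 -0.2 -0.1;0 0 0 -0.55 -0.35 -0.5 -0.1;0 0 0 -0.6 -0.5 -0.8 -0.1;0 0 0 -0.6 -0.5 -0.9 -0.1;0 0 0 -0.6 -0.5 -0.9 -0.1;0 0 0 -0.6 -0.5 -0.9 -0.1;0 0 0 -0.6 -0.5 -0.9 -0.1"

```text
time: 51.08
eef_pos: [0.4507, 0.0368, 0.3682]
tcp_rot: [0.999, 0.053, -0.003, -0.001]
contact_force: [-0.7, -0.7, -0.1]
opening: 0.449
finger_force: 0.0
```

Run:
```python
from pk import *
im,c=cam("wrist"); print(ctrl.get_state()["eef_pos"])
P=[(.5395,.2828,.02),(.575,.004,.02),(.5415,-.318,.09)]; print([w2p(c,p).round() for p in P])
cv2.imwrite("pics/fin.png",cv2.resize(im[:,:,::-1],(800,600),interpolation=cv2.INTER_CUBIC))
```

```text
[0.45082795 0.03674555 0.36842155]
[array([102.,  71.]), array([284.,  67.]), array([517., 114.])]
```

View pics/fin.png

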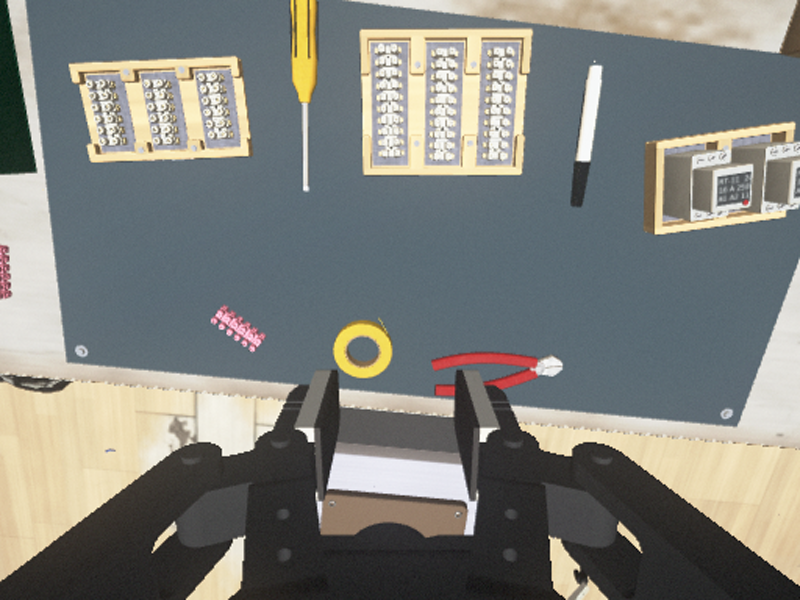

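All five parts look centred and flat in their pockets: the short tray at (160,108), the long tray at (445,102) and the relays at (720,185). The arm is clear of everything, so I'm handing in.

```bash
python3 -c "
from plant import ctrl
print(ctrl.sign_off())"
```

```text
the job is handed in; nothing more can be done
None
```

All five spares (two long strips, two short strips and the relay) are in free pockets of their matching trays; in the last picture they looked flat and centred with the arm clear, and I handed the job in at about 51 s of the 141 s allowed, though the sign-off gave no verdict.

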